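# Snap the retaining clip onto the sample carrier's post

## Robot

A 6-joint arm with a two-finger parallel gripper is mounted at the origin on the work surface. World frame = base frame: x ahead of the robot, y to its left, z up, the work surface at z = 0. Lengths are in m, angles in rad, forces in N, time in s.
With the tool pointing down it reaches from about 0.35 to 0.975 m from the base axis. Payload 4.9 kg.
Tool frame: the origin (TCP) lies midway between the tips of the shut fingers; the grasp point (between the pads) lies 19 mm behind it (tcp_to_grasp is the distance from the TCP to the grasp point, in m); z points along the fingers, y is the line along which they close (so a half turn about z gives the same grasp; the last joint's range is limited). The gripper opens to 85 mm and grips with 20 to 120 N. Pads are 22 mm wide; open, the fingers measure 114 mm over their backs; the gripper's body (76 mm by 85 mm) begins 54 mm behind the grasp point. The pads swing forward as they close: fully open they stand 13 mm farther back than shut.
Start: joints at [-1.401, 0.053, 1.613, -0, 1.476, -0.119], TCP at [0.178, -0.599, 0.231] pointing down, gripper open.
Joint ranges: [-3.01, 3.01], [-1.01, 2.22], [0.06, 2.58], [-1.02, 4.17], [0.09, 2.62], [-3.14, 3.14]. Speed limits (rad/s): [2.57, 2.57, 3.14, 3.14, 3.14, 3.14].

## Interface

Orientations are given as a unit quaternion [w, x, y, z].
In Python, from bench import * gives the robot as it stands.
- The arm moves only by the tool servo_tool, never from a script. Its argument "plan" is a list of rows, each a list of 3 entries, a list of its own where there are three numbers: the shift along the world's x, y, z in mm, then the turn, a rotation vector about the world's x, y, z in rad, then the finger opening in mm, from 0 to 85.4. In form: [[[tx, ty, tz], [rx, ry, rz], claw], ...]. A call has 1 to 12 rows; each row shifts and turns the commanded pose from where the row before left it; what a row does not reach is not made up. A row lasts 1/10 s, in which the tool goes at most 50 mm and 8.59 degrees, less where a joint would pass 70% of its speed; a pose out of reach is approached as far as the arm can. A call with a gripper value outside its range is refused whole. The fingers move at their own pace and stop on an object; the grip force is fixed at half the most. Time passes only in rows, so rows that do not move let the fingers close. It gives the time, the measured TCP pose, the force, the opening and the grip force at its end, in the units of the state.
- get_obs(): the state, without advancing time (a new reading comes with each control period).
- get_image(name): name is "side" or "top" or "wrist"; returns the picture (384x512x3 uint8, blue, green, red); there is no depth.
- camera_info(name): a dict with "intrinsics" (3x3 intrinsics, pixels), "R" (3x3) and "t" (3): a world point X has camera coordinates R X + t. Camera axes: x right, y down, z forward; pixel columns grow to the right and rows downward; lengths in m; the calibration is good to about 2 mm. A picture is of the moment at which its call begins: read the wrist's pose just before it. camera_info takes no time and is no camera call; for the wrist camera it gives the pose at the moment of the call.
- job_done(): hands the job in; it is judged then, once.
Trained networks look in the newest picture that a camera, given by its name, has taken for a name from the list of things; names that differ only in an ending like _2 or _b are one class to them, and where a whole thing is asked for, a point or a joint stands for the part that bears it (a point fixed in the world has none). Each returns a list of dicts, best first, with "p" (0 to 1); they miss things now and then, are a little off and sometimes report something else, mostly with a low value. They report only what shows in the picture. A call takes as long as a camera call. They do not tell look-alikes from the thing itself.
- look_for(label, camera): "location" ([column, row] in pixels, amid what is visible of it).
- silhouettes(label, camera): "pixels" (384x512 bool, what is visible of it) and "location" ([column, row] in pixels, amid what is visible of it).
The state is a dict: "t": time; "joint_pos": joint angles; "qvel": joint speeds; "joint_torque": joint torques, N m; "ee_pos": TCP position; "eef_rot": TCP orientation; "ft_force": force on the tool from outside, world axes, zero at the start; "wrist_torque": the same for the moment, N m; "gripper_width": opening from 0.0 (shut) to 1.0 (fully open); "finger_force": force on a finger pad.
Only numpy, scipy, OpenCV 4.12 (cv2) and the standard library are available. Lean on these libraries where they do the work, as an engineer would, in place of code of your own. Each camera call takes 0.05 s, during which the arm holds its last target. There are 200 camera calls.

## Task

Two sample carriers stand on the test bench; one has its retaining clip snapped on its post already, on the other the clip lies loose on the plate with its open mouth towards the post. Push the loose clip along the plate, mouth first, sideways onto the neck of that post until it snaps fully home, flat on the plate, and let go. Leave the other clip as it is and do not shove or knock over the things standing about.

Things in the scene. Friction and masses are not known exactly. Their poses are not given: they have to be found in the camera images.
- clip: the loose retaining clip: a black plastic C, 10 mm thick, lying flat on the plate. Origin: underside, centre of the C's round opening (on the post's axis when home); z up; +x points out through the open mouth, the way to push it. C inside radius 12 mm, 42 mm wide in y, reaching to x = 13 mm. 65 g. Starts 65 to 88 mm short of the post, up to 12 mm aside, turned up to 0.3 rad
- clip_back (a point): middle of the straight back face of the loose clip's tab, the place to push: 36 mm behind the clip's origin (-x), 5 mm above the plate; axes as the clip's. The tab is 40 mm wide in y, 20 mm long in x, 10 mm high
- clip_l (a joint): springy left (+y) jaw of the loose clip: 0 at rest, grows as it spreads (rad). It ends in a round nose of radius 4 mm at x = 9, y = 13 mm. The noses meet the post's neck with the clip's origin about 18 mm short of the axis, spread 2.7 mm each (0.1 rad), pass it at 9 mm short, and from about 5 mm short the clip pulls itself home. Takes about 8 to 14 N; short of that it sticks half-way
- clip_r (a joint): the right (-y) jaw, its mirror image; the mouth between the noses is 18.5 mm wide
- carrier_open_post (a point): on the carrier with the loose clip: foot of the bare post, on its axis, at the plate's top (22 mm above the table). Steel; neck 24 mm in diameter up to 12.5 mm above the plate, then a head of 32 mm diameter up to 30 mm. The clip goes round the neck, under the head. +x: along the carrier from the loose clip to the post
- clip_done: the twin of the loose clip, same shape and frame, already home on the post of the other carrier; to be left there
- carrier_open: the carrier with the bare post, fixed to the table: a blue base with an aluminium top plate, flat, 22 mm high, 130 mm wide (y) and reaching from x = -140 to x = +65 mm. Origin at table height under the post's axis; beyond the post a black finned sample stands on it (x = 36 to 58 mm, 27 mm high, 90 mm wide)
- carrier_done: the other carrier, same shape and frame, its clip already on; fixed
- carrier_done_post (a point): the foot of the post of the other carrier, as above
- cleaner: bystander: white plastic bottle, 56 mm diameter, 130 mm tall; origin under its centre
- dish: bystander: shallow steel dish, 90 mm diameter, 22 mm high; origin under its centre
- weight: bystander: steel weight with a knob, 40 mm diameter, 58 mm tall; origin under its centre
- meter: bystander: yellow hand meter lying flat, 140 x 75 x 36 mm; origin under its centre
- relay: bystander: black relay with an amber cap, 50 x 40 x 40 mm; origin under its centre
Things that resemble listed ones, but are neither listed nor needed, are in the scene too. What is shaped like the carrier_open but turquoise or yellow is not meant.

How it is judged:
At the end, for the whole second after the job is handed in: the loose clip has snapped home on the bare post: the centre of its C within 4 mm of the post's axis, flat on the plate (within 4 mm and 0.12 rad), at rest; the other clip is still home on its post (within 4 mm) (horizontal distance between clip and carrier_open_post below 0.004 m and z of clip in the frame of carrier_open_post between -0.003 and 0.004 m and angle between clip's own z axis and vertical below 0.12 rad and linear speed of clip below 0.02 m/s and horizontal distance between clip_done and carrier_done_post below 0.004 m); the robot touches nothing.
It fails at once if the clip that was already on is pushed about (its centre moves over 8 mm) (distance of clip_done from where it was at the start of the episode above 0.008 m).
It fails at once if a bystander (bottle, dish, steel weight, meter, relay) is shoved over 40 mm or knocked over (distance of any of cleaner, dish, weight, meter, relay from where it was at the start of the episode above 0.04 m or angle between any of cleaner, weight's own z axis and vertical above 0.8 rad).
It also fails if it takes over 42 s, if anything falls off the work surface, if the arm or the gripper's body presses on something with over 40 N, if the wrist force passes 120 N, or if a joint passes its speed limit or range.

## Working session

There is one attempt and no reset: what is moved stays moved. The work goes in short steps, Python scripts to look and compute and a tool call to move; the robot and the scene stay as the last step left them, time stands still between calls to the robot, and variables do not carry over. Pictures are saved under pics/ and viewed, at most 10 in all, crops included, and the job is handed in when it is done.

Besides the shell and the picture viewer there is one more tool, called as name(argument=value, ...), one argument or row to a line, values as JSON. servo_tool: Moves the arm, as the interface text tells. Its arguments: {"type":"object","properties":{"plan":{"type":"array"}},"required":["plan"]}

```bash
mkdir -p pics; cat > h.py <<'E'
from bench import *
import numpy as np, cv2
def ray(cam,px,ci=None):
    c=ci or camera_info(cam);K=np.array(c["intrinsics"]);R=np.array(c["R"]);t=np.array(c["t"])
    d=R.T@np.linalg.inv(K)@np.array([px[0],px[1],1.]);return -R.T@t,d
def atz(cam,px,z,ci=None):
    o,d=ray(cam,px,ci);return o+d*(z-o[2])/d[2]
def proj(cam,X,ci=None):
    c=ci or camera_info(cam);p=np.array(c["intrinsics"])@(np.array(c["R"])@np.array(X)+np.array(c["t"]));return p[:2]/p[2]
E
python3 - <<'E'
from h import *
a=get_image("top");b=get_image("side")
cv2.imwrite("pics/top.png",a);cv2.imwrite("pics/side.png",b)
for n in ["clip","carrier_open","cleaner","dish","weight","meter","relay"]:
  for cam in ["top","side"]:
    print(n,cam,[(np.round(d["location"]).tolist(),round(d["p"],2)) + ((np.round(atz("top",d["location"],.022)[:2],3).tolist(),) if cam=="top" else ()) for d in look_for(n,cam)])
for cam in ["top","side"]: print(np.round(ray(cam,[256,192])[0],2))
E
```

```text
clip top [([263.0, 124.0], 0.68, [0.698, -0.01]), ([350.0, 174.0], 0.57, [0.554, -0.255]), ([353.0, 169.0], 0.5, [0.568, -0.264])]
clip side []
carrier_open top [([363.0, 290.0], 0.87, [0.24, -0.274]), ([182.0, 274.0], 0.82, [0.281, 0.2]), ([344.0, 151.0], 0.79, [0.62, -0.241])]
carrier_open side [([282.0, 276.0], 0.95), ([385.0, 195.0], 0.94)]
cleaner top [([298.0, 94.0], 0.76, [0.793, -0.112])]
cleaner side [([228.0, 141.0], 0.54)]
dish top [([258.0, 230.0], 0.87, [0.395, 0.002])]
dish side [([291.0, 220.0], 0.58)]
weight top [([262.0, 123.0], 0.67, [0.7, -0.009])]
weight side [([290.0, 219.0], 0.62), ([223.0, 173.0], 0.52)]
meter top [([90.0, 170.0], 0.61, [0.558, 0.465])]
meter side [([157.0, 282.0], 0.94)]
relay top [([411.0, 166.0], 0.77, [0.579, -0.43])]
relay side [([315.0, 131.0], 0.7)]
[0.32 0.02 1.  ]
[-0.19  0.86  1.36]
```

View pics/top.png

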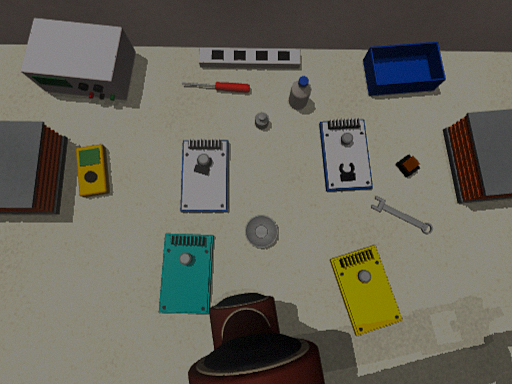

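View pics/side.png

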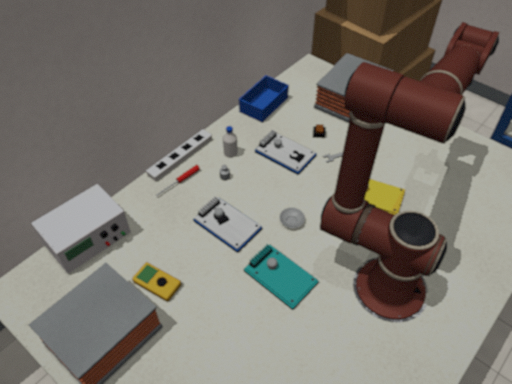

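The top view shows four carriers: white/blue at (346,155) with a bare post at (347,140) and its loose clip at (347,172); white/blue at (204,175) with the clip already on; turquoise (187,274) and yellow (365,290), which are decoys. The target is the one at (346,155). Next I move the wrist camera over it.

servo_tool(
  plan=[
    [[30,34,4],[0,0,0],70],
    [[30,34,4],[0,0,0],70],
    [[30,34,4],[0,0,0],70],
    [[30,34,4],[0,0,0],70],
    [[30,34,4],[0,0,0],70],
    [[30,34,4],[0,0,0],70],
    [[30,34,0],[0,0,0],70],
    [[30,34,0],[0,0,0],70],
    [[30,34,0],[0,0,0],70],
    [[30,34,0],[0,0,0],70],
    [[0,0,0],[0,0,0],70],
    [[0,0,0],[0,0,0],70],
  ],
)

```text
t: 2.0
ee_pos: [0.4784, -0.2584, 0.2553]
eef_rot: [0.0, 0.989, 0.145, -0.0]
ft_force: [-0.3, -0.4, -0.3]
gripper_width: 0.818
finger_force: 0.0
```

```bash
python3 - <<'E'
from h import *
from scipy.spatial.transform import Rotation as Ro
o=get_obs();print(o["t"],o["ee_pos"],o["eef_rot"],o["gripper_width"])
print(np.round(Ro.from_quat(o["eef_rot"],scalar_first=True).as_matrix(),3))
ci=camera_info("wrist");im=get_image("wrist");cv2.imwrite("pics/w1.png",im)
print(np.round(ray("wrist",[256,192],ci),3))
for n in ["clip","clip_l","carrier_open","carrier_open_post"]:
  print(n,[(np.round(d["location"]).tolist(),round(d["p"],2),np.round(atz("wrist",d["location"],.03,ci)[:2],3).tolist()) for d in look_for(n,"wrist")])
E
```

```text
2.0 [ 0.47839748 -0.25840301  0.25531068] [ 1.59842769e-04  9.89425297e-01  1.45043169e-01 -1.87213325e-04] 0.8177299815756374
[[ 0.958  0.287 -0.   ]
 [ 0.287 -0.958 -0.   ]
 [-0.     0.    -1.   ]]
[[ 0.554 -0.235  0.399]
 [-0.302 -0.083 -0.95 ]]
clip [([263.0, 107.0], 0.94, [0.548, -0.244]), ([281.0, 92.0], 0.62, [0.572, -0.26]), ([256.0, 87.0], 0.51, [0.568, -0.229])]
clip_l [([263.0, 107.0], 0.94, [0.548, -0.244]), ([281.0, 92.0], 0.62, [0.572, -0.26]), ([256.0, 87.0], 0.51, [0.568, -0.229])]
carrier_open [([278.0, 60.0], 0.64, [0.605, -0.246]), ([233.0, 285.0], 0.58, [0.281, -0.278])]
carrier_open_post [([284.0, 58.0], 0.67, [0.609, -0.252]), ([230.0, 286.0], 0.58, [0.278, -0.273])]
```

View pics/w1.png

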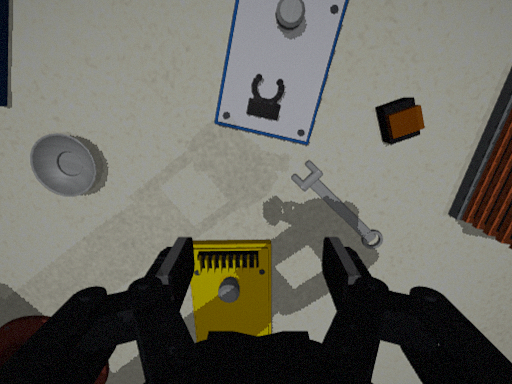

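The wrist view shows the C clip at (265,97), tab at (264,108), mouth pointing up towards the bare post at (290,12) on the white/blue plate. The yellow decoy is below. I align the yaw and move forward for a full view.

servo_tool(
  plan=[
    [[35,3,0],[0,0,-0.1],70],
    [[35,3,0],[0,0,-0.1],70],
    [[30,2,0],[0,0,-0.09],70],
    [[0,0,0],[0,0,0],70],
    [[0,0,0],[0,0,0],70],
  ],
)

```text
t: 2.75
ee_pos: [0.5775, -0.2518, 0.2549]
eef_rot: [-0.0, 1.0, -0.0, -0.001]
ft_force: [-0.1, -0.4, 0.2]
gripper_width: 0.818
finger_force: 0.0
```

```bash
cat > m.py <<'E'
from h import *
o=get_obs();print(o["t"],o["ee_pos"],o["eef_rot"])
def look(fn):
  ci=camera_info("wrist");im=get_image("wrist")
  cv2.imwrite(fn,cv2.resize(im[0:260,130:390],None,fx=3/1.3,fy=3/1.3,interpolation=cv2.INTER_CUBIC))
  for s in silhouettes("clip","wrist"):
    m=s["pixels"].astype(np.uint8);v,u=np.nonzero(m)
    P=np.array([atz("wrist",(a,b),.032,ci)[:2] for a,b in zip(u,v)])
    print(round(s["p"],2),len(u),np.round(s["location"]),P.mean(0).round(4),cv2.minAreaRect((P*1000).astype(np.float32)))
  # carrier
  for s in silhouettes("carrier_open","wrist"):
    v,u=np.nonzero(s["pixels"]);P=np.array([atz("wrist",(a,b),.022,ci)[:2] for a,b in zip(u,v)])
    print("car",round(s["p"],2),len(u),np.round(s["location"]),cv2.minAreaRect((P*1000).astype(np.float32)))
  return ci
E
python3 - <<'E'
from m import *
look("pics/w2.png")
E
```

```text
2.75 [ 0.57751674 -0.25179177  0.25485125] [-1.56608073e-04  9.99999677e-01 -4.86982657e-04 -6.19263885e-04]
0.83 810 [253. 181.] [ 0.5559 -0.2436] ((560.1598510742188, -243.4228057861328), (50.340293884277344, 42.246673583984375), 2.989302396774292)
car 0.87 2931 [270. 318.] ((303.62127685546875, -266.79840087890625), (109.58047485351562, 128.62391662597656), 17.532915115356445)
car 0.83 14191 [248. 120.] ((615.4935302734375, -245.0106201171875), (201.19236755371094, 128.10861206054688), 4.138803005218506)
car 0.61 2677 [ 14. 312.] ((301.3743591308594, 144.4488067626953), (65.78921508789062, 205.6101837158203), 74.15754699707031)
car 0.61 1642 [50. 52.] ((712.05322265625, -1.8914146423339844), (67.87776184082031, 39.91804504394531), 79.03404998779297)
```

View pics/w2.png

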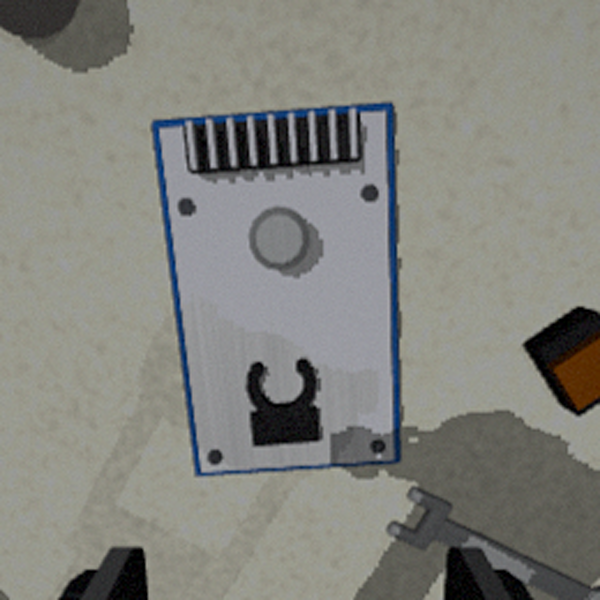

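The crop shows the target carrier with bare post head at crop (278,237), fins above, loose clip C at (283,385), tab at (286,427), mouth towards the post and nearly aligned. I go lower, over the tab, for a second view.

servo_tool(
  plan=[
    [[-11,2,-43],[0,0,0.02],65],
    [[-10,3,-43],[0,0,0.02],65],
    [[-10,3,-44],[0,0,0.02],65],
    [[0,0,0],[0,0,0],65],
    [[0,0,0],[0,0,0],65],
  ],
)

```text
t: 3.4
ee_pos: [0.5465, -0.2433, 0.1257]
eef_rot: [-0.0, 1.0, 0.029, -0.0]
ft_force: [0.3, -0.6, 0.5]
gripper_width: 0.762
finger_force: 0.0
```

```bash
python3 - <<'E'
from m import *
ci=look("pics/x.png");im=get_image("wrist");cv2.imwrite("pics/w3.png",im);import pickle;pickle.dump(ci,open("ci3","wb"))
for a in ["clip_l","clip_back"]: print([(d["location"],d["p"]) for d in look_for(a,"wrist")])
E
```

```text
3.4 [ 0.54646334 -0.24330656  0.12574553] [-1.33840696e-04  9.99582502e-01  2.88923427e-02 -1.90589230e-04]
0.81 342 [245. 170.] [ 0.5659 -0.2302] ((566.7192993164062, -229.97543334960938), (32.810359954833984, 13.023826599121094), 19.062671661376953)
0.74 382 [278. 170.] [ 0.569  -0.2559] ((569.2071533203125, -255.82745361328125), (13.479963302612305, 34.138389587402344), 82.0146713256836)
0.68 1796 [258. 188.] [ 0.5558 -0.2438] ((560.7357177734375, -243.76870727539062), (50.854671478271484, 41.108726501464844), 3.9294722080230713)
car 0.6 31303 [265.  97.] ((606.3829345703125, -245.39320373535156), (183.97348022460938, 127.5322494506836), 3.650752305984497)
[([273.7, 172.8], 0.87), ([257.6, 191.4], 0.8), ([243.4, 171.9], 0.55)]
[([257.0, 185.7], 0.82)]
```

View pics/w3.png

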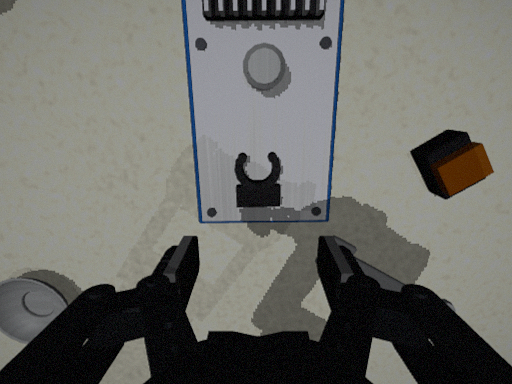

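The closer view confirms it: post head at (264,66), clip C centre at (258,168), tab at (258,195), and the fingers straddle the tab. Next I locate the post.

```bash
python3 - <<'E'
from h import *
import pickle
from scipy.optimize import least_squares
ci=pickle.load(open("ci3","rb"))
im=cv2.imread("pics/w3.png")
c=cv2.HoughCircles(cv2.medianBlur(cv2.cvtColor(im,6),3)[30:110,220:320],cv2.HOUGH_GRADIENT,1,40,param1=60,param2=12,minRadius=15,maxRadius=28)
print(c)
p3=(264,66)
if c is not None: p3=c[0][0][:2]+[220,30]
w2=(130+278.5/2.308,237.5/2.308); 
print(p3,atz("wrist",p3,.052,ci),atz("top",(347,139.5),.052))
# camera 2 pose: rigid wrt TCP
from scipy.spatial.transform import Rotation as Ro
def T(p,q):
  M=np.eye(4);M[:3,:3]=Ro.from_quat(q,scalar_first=True).as_matrix();M[:3,3]=p;return M
A=T([.54646334,-.24330656,.12574553],[-1.338e-4,.9995825,.0288923,-1.9e-4]);B=T([.57751674,-.25179177,.25485125],[-1.566e-4,1,-4.87e-4,-6.19e-4])
E=np.eye(4);E[:3,:3]=ci["R"];E[:3,3]=ci["t"]
E2=E@A@np.linalg.inv(B);c2=dict(intrinsics=ci["intrinsics"],R=E2[:3,:3],t=E2[:3,3])
def tri(a,b):
  return least_squares(lambda X:np.r_[proj("wrist",X,ci)-a,proj("wrist",X,c2)-b],[.6,-.24,.03]).x
print("post head",tri(p3,w2),atz("wrist",w2,.052,c2))
f=lambda x,y:(130+x/2.308,y/2.308)
print("tab back corners",tri((236.5,206.5),f(253,445)),tri((280.5,206),f(320.5,440)))
print([atz("wrist",p,.032,ci)[:2].round(4) for p in [(236.5,206.5),(280.5,206)]])
E
```

```text
[[[42.5 35.5 17.9]]]
[262.5  65.5] [ 0.64884547 -0.2403202   0.052     ] [ 0.64474088 -0.24221832  0.052     ]
post head [ 0.65283541 -0.2410205   0.01379601] [ 0.65300021 -0.24292457  0.052     ]
tab back corners [ 0.54198182 -0.22633025  0.0551769 ] [ 0.53260689 -0.26559359  0.02204565]
[array([ 0.5327, -0.2244]), array([ 0.5355, -0.264 ])]
```

servo_tool(
  plan=[
    [[-4,0,-30],[0,0,0.01],54],
    [[0,0,-30],[0,0,0],54],
    [[0,0,-25],[0,0,0],54],
    [[0,0,-12],[0,0,0],54],
    [[0,0,-8],[0,0,0],54],
    [[0,0,0],[0,0,0],54],
    [[0,0,0],[0,0,0],54],
  ],
)

```text
t: 4.4
ee_pos: [0.544, -0.2437, 0.0217]
eef_rot: [0.001, 0.999, 0.034, 0.001]
ft_force: [-0.5, -0.4, 0.0]
gripper_width: 0.633
finger_force: 0.0
```

```bash
python3 - <<'E'
from m import *
ci=camera_info("wrist");im=get_image("wrist");cv2.imwrite("pics/w4.png",im);import pickle;pickle.dump(ci,open("ci4","wb"))
E
```

```text
4.4 [ 0.5440344  -0.24366424  0.02173298] [6.21465967e-04 9.99405856e-01 3.44475991e-02 9.54714298e-04]
```

View pics/w4.png

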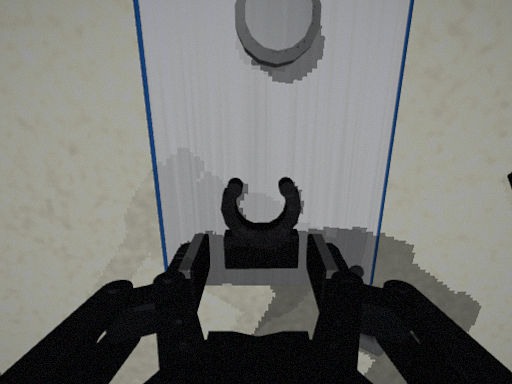

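Fingers straddle the tab (tab 225–299 px, pads at 207 and 312), post head at about (278,24). Closing.

servo_tool(
  plan=[
    [[0,0,-1],[0,0,0],36],
    [[0,0,0],[0,0,0],36],
    [[0,0,0],[0,0,0],36],
    [[0,0,0],[0,0,0],36],
    [[0,0,0],[0,0,0],36],
    [[0,0,0],[0,0,0],36],
  ],
)

```text
t: 5.05
ee_pos: [0.5443, -0.2439, 0.0212]
eef_rot: [0.001, 0.999, 0.034, 0.001]
ft_force: [-1.0, -0.3, 6.2]
gripper_width: 0.444
finger_force: 60.9
```

```bash
python3 - <<'E'
from h import *
import pickle
o=get_obs();print(o["ee_pos"],o["eef_rot"],o["ft_force"])
ci=camera_info("wrist");im=get_image("wrist");cv2.imwrite("pics/w5.png",im);pickle.dump(ci,open("ci5","wb"))
print([(d["location"],d["p"]) for d in look_for("clip_l","wrist")],[(d["location"],d["p"]) for d in look_for("carrier_open_post","wrist")])
g=cv2.medianBlur(cv2.cvtColor(im,6),3)
c=cv2.HoughCircles(g[0:90,200:360],cv2.HOUGH_GRADIENT,1,80,param1=60,param2=12,minRadius=34,maxRadius=50);print(c)
# plate edges: blue columns at rows
hsv=cv2.cvtColor(im,40)
for r in (20,60,100,140,180):
  u=np.nonzero((hsv[r,:,0]>100)&(hsv[r,:,0]<125)&(hsv[r,:,1]>150))[0]
  L=u[u<256].max();R=u[u>256].min()
  a,b=atz("wrist",(L+.5,r),.022,ci),atz("wrist",(R-.5,r),.022,ci);print(r,L,R,a[:2].round(4),b[:2].round(4))
E
```

```text
[ 0.54434671 -0.24393529  0.02122722] [9.88497201e-04 9.99405885e-01 3.44226181e-02 1.40832499e-03] [-1.02511635 -0.28939399  6.17115923]
[([232.3, 210.3], 0.85), ([286.2, 215.9], 0.73), ([258.5, 239.7], 0.62)] [([272.3, 114.2], 0.93)]
[[[74.5 29.5 37.2]]]
20 138 408 [ 0.6536 -0.1826] [ 0.6619 -0.3027]
60 143 402 [ 0.6373 -0.1839] [ 0.6455 -0.3037]
100 147 397 [ 0.6196 -0.1849] [ 0.6278 -0.3052]
140 152 391 [ 0.6004 -0.1864] [ 0.6086 -0.3064]
180 231 385 [ 0.5822 -0.2271] [ 0.5877 -0.3077]
```

View pics/w5.png

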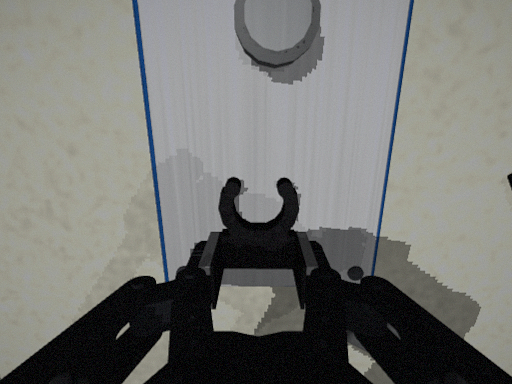

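The clip is gripped by its tab: noses at (234,184) and (285,184), head top face centred at about (277,15). Now the offsets.

```bash
python3 - <<'E'
from h import *
import pickle
ci=pickle.load(open("ci5","rb"))
print("head",atz("wrist",(277.5,15),.052,ci), "rim low",atz("wrist",(278,67),.0345,ci))
a,b=[atz("wrist",p,.032,ci) for p in [(234,184),(285,184)]];print("noses",a,b,(a+b)/2,"yaw",np.arctan2(-(a-b)[0],(a-b)[1]))
from scipy.spatial.transform import Rotation as Ro
yaw=0.069;R=lambda m:m[:2]
n=((a+b)/2)[:2]-9e-3*np.array([np.cos(yaw),np.sin(yaw)]);print("origin",n)
l,r=[atz("wrist",p,.032,ci) for p in [(225,232),(299,232)]];print("tab",l,r)
E
```

```text
head [ 0.65205651 -0.24308696  0.052     ] rim low [ 0.63720139 -0.24583909  0.0345    ]
noses [ 0.58307673 -0.22914823  0.032     ] [ 0.58479044 -0.25423314  0.032     ] [ 0.58393359 -0.24169069  0.032     ] yaw 0.06821039661607392
origin [ 0.574955   -0.24231119]
tab [ 0.55670146 -0.22558824  0.032     ] [ 0.55932129 -0.26406825  0.032     ]
```

servo_tool(
  plan=[
    [[10,0,0.5],[0,0,0],36],
    [[15,0,0],[0,0,0],36],
    [[15,0,0],[0,0,0],36],
    [[10,-1,0],[0,0,0],36],
    [[5,0,0],[0,0,0],36],
    [[0,0,0],[0,0,0],36],
    [[0,0,0],[0,0,0],36],
  ],
)

```text
t: 5.9
ee_pos: [0.5993, -0.2447, 0.0212]
eef_rot: [0.001, 0.999, 0.035, 0.001]
ft_force: [1.1, -1.3, 5.1]
gripper_width: 0.446
finger_force: 60.8
```

```bash
python3 - <<'E'
from h import *
import pickle
ci=camera_info("wrist");im=get_image("wrist");pickle.dump(ci,open("ci6","wb"))
cv2.imwrite("pics/w6.png",cv2.resize(im[0:300,130:390],None,fx=2,fy=2,interpolation=cv2.INTER_CUBIC))
E
```

```text
(no output)
```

View pics/w6.png

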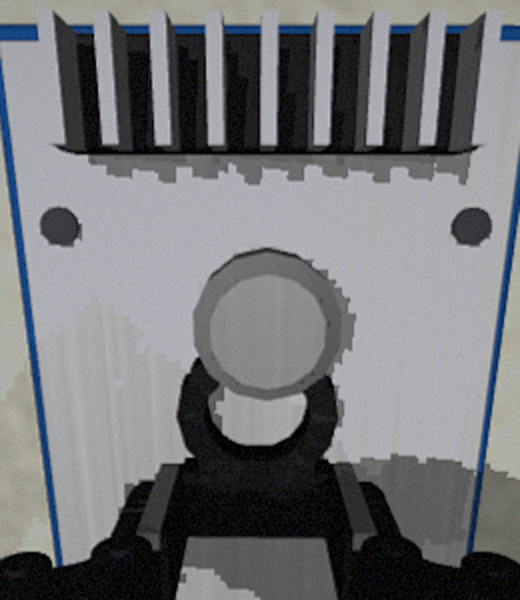

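Head top face is at crop (268,330), with the C between x=178 and 338 (centre 258) entering below the head.

```bash
python3 - <<'E'
from h import *
import pickle
ci=pickle.load(open("ci6","rb"))
q=lambda x,y:(130+x/2,y/2)
print("head",atz("wrist",q(268.5,332),.052,ci),"low rim centre",atz("wrist",q(267.5,323),.052,ci))
a,b=[atz("wrist",q(*p),.032,ci) for p in [(178,412),(338,407)]];print("C",a,b,(a+b)/2)
a,b=[atz("wrist",q(*p),.032,ci) for p in [(210,411),(307,407)]];print("Cin",a,b,(a+b)/2)
E
```

```text
head [ 0.65257113 -0.24333352  0.052     ] low rim centre [ 0.65442968 -0.24298775  0.052     ]
C [ 0.62591595 -0.22287301  0.032     ] [ 0.63001859 -0.2630735   0.032     ] [ 0.62796727 -0.24297325  0.032     ]
Cin [ 0.62673822 -0.23093012  0.032     ] [ 0.6294847  -0.25527613  0.032     ] [ 0.62811146 -0.24310313  0.032     ]
```

servo_tool(
  plan=[
    [[4,0,0],[0,0,0],36],
    [[4,0,0],[0,0,0],36],
    [[4,0,0],[0,0,0],36],
    [[4,0,0],[0,0,0],36],
    [[3,0,0],[0,0,0],36],
    [[2,0,0],[0,0,0],36],
    [[0,0,0],[0,0,0],36],
    [[0,0,0],[0,0,0],36],
  ],
)

```text
t: 6.75
ee_pos: [0.6166, -0.2452, 0.0212]
eef_rot: [0.0, 0.999, 0.034, -0.003]
ft_force: [-12.1, -0.3, 14.2]
gripper_width: 0.445
finger_force: 61.7
```

servo_tool(
  plan=[
    [[2,0,0],[0,0,0],36],
    [[1,0,0],[0,0,0],36],
    [[1,0,0],[0,0,0],36],
    [[0,0,0],[0,0,0],36],
  ],
)

```text
t: 7.15
ee_pos: [0.6221, -0.245, 0.0212]
eef_rot: [0.001, 0.999, 0.034, -0.001]
ft_force: [-6.6, -1.5, 9.8]
gripper_width: 0.446
finger_force: 61.3
```

servo_tool(
  plan=[
    [[1,0,0],[0,0,0],36],
    [[1,0,0],[0,0,0],36],
    [[0,0,0],[0,0,0],36],
    [[0,0,0],[0,0,0],36],
  ],
)

```text
t: 7.55
ee_pos: [0.6246, -0.2449, 0.0213]
eef_rot: [0.001, 0.999, 0.034, -0.001]
ft_force: [-5.2, -1.4, 8.8]
gripper_width: 0.452
finger_force: 61.2
```

servo_tool(
  plan=[
    [[1,0,0],[0,0,0],36],
    [[1,0,0],[0,0,0],36],
    [[0,0,0],[0,0,0],36],
    [[0,0,0],[0,0,0],36],
  ],
)

```text
t: 7.95
ee_pos: [0.6256, -0.2449, 0.0212]
eef_rot: [0.0, 0.999, 0.034, -0.002]
ft_force: [-9.1, 0.1, 11.6]
gripper_width: 0.448
finger_force: 61.5
```

```bash
python3 - <<'E'
from h import *
import pickle
ci=camera_info("wrist");im=get_image("wrist");pickle.dump(ci,open("ci7","wb"))
cv2.imwrite("pics/w7.png",cv2.resize(im[0:300,130:390],None,fx=2,fy=2,interpolation=cv2.INTER_CUBIC))
E
```

```text
(no output)
```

View pics/w7.png

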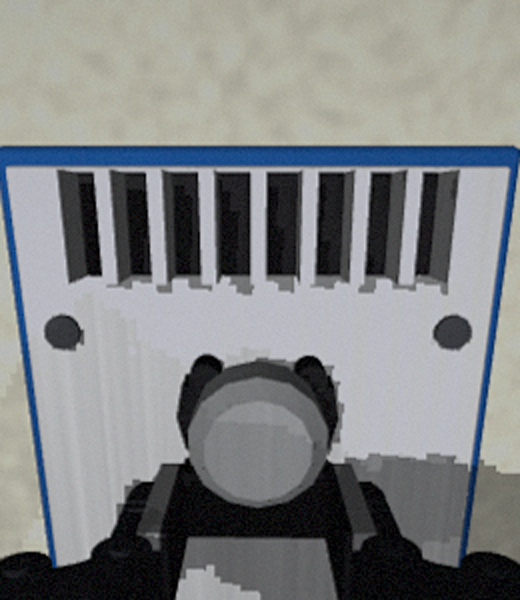

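The noses now show beyond the head at crop (208,365) and (312,365), and the force is rising, so the clip is on the neck. One last nudge, then release and lift.

servo_tool(
  plan=[
    [[1,0,0],[0,0,0],36],
    [[1,0,0],[0,0,0],36],
    [[0,0,0],[0,0,0],36],
  ],
)

```text
t: 8.3
ee_pos: [0.6257, -0.2448, 0.0212]
eef_rot: [-0.0, 0.999, 0.035, -0.005]
ft_force: [-15.4, 0.3, 16.2]
gripper_width: 0.446
finger_force: 62.1
```

servo_tool(
  plan=[
    [[-3,0,0],[0,0,0],36],
    [[-1,0,0],[0,0,0],56],
    [[0,0,0],[0,0,0],58],
    [[0,0,0],[0,0,0],58],
    [[0,0,0],[0,0,0],58],
    [[0,0,10],[0,0,0],58],
    [[0,0,30],[0,0,0],58],
    [[0,0,40],[0,0,0],58],
    [[-20,0,30],[0,0,0],58],
    [[-10,0,0],[0,0,0],58],
    [[0,0,0],[0,0,0],58],
  ],
)

```text
t: 9.4
ee_pos: [0.5948, -0.2443, 0.1313]
eef_rot: [0.001, 0.999, 0.034, 0.001]
ft_force: [0.9, -0.4, -0.4]
gripper_width: 0.677
finger_force: 0.0
```

```bash
python3 - <<'E'
from h import *
import pickle
ci=camera_info("wrist");im=get_image("wrist");pickle.dump(ci,open("ci8","wb"))
cv2.imwrite("pics/w8.png",cv2.resize(im[0:220,160:360],None,fx=2.7,fy=2.7,interpolation=cv2.INTER_CUBIC))
E
```

```text
(no output)
```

View pics/w8.png

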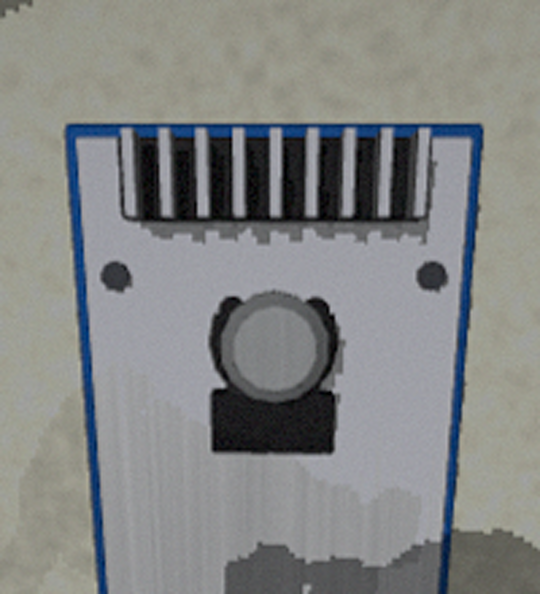

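The tab is released behind the head (back edge at crop (272,452)) and the noses show past the head. During the last nudge the clip did not move (0.1 mm) while the force rose by 6 N. I check the numbers and hand in if they are consistent.

```bash
python3 - <<'E'
from h import *
import pickle
ci=pickle.load(open("ci8","rb"))
q=lambda x,y:(160+x/2.7,y/2.7)
a=atz("wrist",q(272,452),.027,ci);h=atz("wrist",q(275.5,347),.052,ci);d=np.linalg.norm((h-a)[:2])
print(a,h,d)
if abs(d-.036)<.004: print(job_done())
E
```

```text
[ 0.6161473  -0.24527888  0.027     ] [ 0.65291119 -0.24340463  0.052     ] 0.03681164068301497
the job is handed in; nothing more can be done
None
```

The loose clip is snapped home on the bare post and released, and the job is handed in at about 9.5 s of robot time; the tab's back face measured 36.8 mm from the post axis (36 mm when home), and the verdict was not reported.

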